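# Stop a mounting plate from rocking with its corner shim

## Task

One corner of the aluminium mounting plate rocks: find it by pressing down on the plate's corners one after another with the fingertips, then press that corner's shim lever down flat and leave the other three levers raised. Then press on the same corner again, with a steady push of about 5 to 15 N, to show that the shim now carries it, and finish while holding it pressed. Grasp and lift nothing and leave the things around undisturbed.

Things in the scene. Friction and masses are not known exactly. Their poses are not given: they have to be found in the camera images.
- frame: Dark steel frame fixed to the worktop under the plate, 150 x 186 mm; origin at its centre at z = 0, x axis to the far corners, y to the left. Its place and yaw differ each run. It carries four hidden pads, one per corner; one pad (another each run) is too low: there the plate dips about 6 mm at about 3 N, then stops, and springs back. The firm corners give under 2 mm at 10 N.
- plate: Loose aluminium mounting plate, 140 (x) x 180 (y) x 8 mm, about 1.4 kg, with a round steel boss (60 mm across, 9 mm high) in the middle and skirts that keep it centred on the frame (2 mm play). Origin at the centre of its underside, 40 mm above the worktop (top face 48 mm), axes as the frame's. It rests on the pads and on four light springs.
- corner_1 (a point): The place to press on the plate's far left corner: point on the top face, 22 mm in from the plate's far edge and 22 mm in from its left edge; moves with the plate.
- corner_2 (a point): The place to press on the plate's far right corner: point on the top face, 22 mm in from the plate's far edge and 22 mm in from its right edge; moves with the plate.
- corner_3 (a point): The place to press on the plate's near right corner: point on the top face, 22 mm in from the plate's near edge and 22 mm in from its right edge; moves with the plate.
- corner_4 (a point): The place to press on the plate's near left corner: point on the top face, 22 mm in from the plate's near edge and 22 mm in from its left edge; moves with the plate.
- lever_1 (a joint): Lever of the far left corner's shim: flat steel bar 26 mm wide from under the plate's left edge, in line with corner_1; 82 mm from pivot to tip (pivot 12 mm inside the edge, 10 mm above the worktop, axis along the frame's x). 0 = raised at 40 degrees (tip 63 mm up), 0.70 rad = flat, level, upper face 12 mm up. Starts at 0 to 0.06, goes down at 2 to 3 N and stays where left.
- paddle_1 (a point): Point on the middle line of the far left lever, 58 mm from its pivot, inside the 4 mm bar; moves with it: raised it is 44 mm outward from the pivot and 47 mm up, flat 58 mm outward and 10 mm up. To press the lever flat, push straight down 44 to 50 mm outward from the pivot (32 to 38 mm outside the plate's edge).
- shim_1 (a point): Shim of the far left corner: two steel toes, 28 mm long, fixed to the lever at right angles, hidden under the plate; this point lies between the toes near their ends (rule name of the toes: lever_1_c3). With the lever flat they stand upright beneath that corner, 1.5 mm under the plate, and hold it up when it is pressed. At a firm corner the pad carries the plate and the shim does nothing.
- lever_2 (a joint): Lever of the far right corner's shim: flat steel bar 26 mm wide from under the plate's right edge, in line with corner_2; 82 mm from pivot to tip (pivot 12 mm inside the edge, 10 mm above the worktop, axis along the frame's x). 0 = raised at 40 degrees (tip 63 mm up), 0.70 rad = flat, level, upper face 12 mm up. Starts at 0 to 0.06, goes down at 2 to 3 N and stays where left.
- paddle_2 (a point): Point on the middle line of the far right lever, 58 mm from its pivot, inside the 4 mm bar; moves with it: raised it is 44 mm outward from the pivot and 47 mm up, flat 58 mm outward and 10 mm up. To press the lever flat, push straight down 44 to 50 mm outward from the pivot (32 to 38 mm outside the plate's edge).
- shim_2 (a point): Shim of the far right corner: two steel toes, 28 mm long, fixed to the lever at right angles, hidden under the plate; this point lies between the toes near their ends (rule name of the toes: lever_2_c3). With the lever flat they stand upright beneath that corner, 1.5 mm under the plate, and hold it up when it is pressed. At a firm corner the pad carries the plate and the shim does nothing.
- lever_3 (a joint): Lever of the near right corner's shim: flat steel bar 26 mm wide from under the plate's right edge, in line with corner_3; 82 mm from pivot to tip (pivot 12 mm inside the edge, 10 mm above the worktop, axis along the frame's x). 0 = raised at 40 degrees (tip 63 mm up), 0.70 rad = flat, level, upper face 12 mm up. Starts at 0 to 0.06, goes down at 2 to 3 N and stays where left.
- paddle_3 (a point): Point on the middle line of the near right lever, 58 mm from its pivot, inside the 4 mm bar; moves with it: raised it is 44 mm outward from the pivot and 47 mm up, flat 58 mm outward and 10 mm up. To press the lever flat, push straight down 44 to 50 mm outward from the pivot (32 to 38 mm outside the plate's edge).
- shim_3 (a point): Shim of the near right corner: two steel toes, 28 mm long, fixed to the lever at right angles, hidden under the plate; this point lies between the toes near their ends (rule name of the toes: lever_3_c3). With the lever flat they stand upright beneath that corner, 1.5 mm under the plate, and hold it up when it is pressed. At a firm corner the pad carries the plate and the shim does nothing.
- lever_4 (a joint): Lever of the near left corner's shim: flat steel bar 26 mm wide from under the plate's left edge, in line with corner_4; 82 mm from pivot to tip (pivot 12 mm inside the edge, 10 mm above the worktop, axis along the frame's x). 0 = raised at 40 degrees (tip 63 mm up), 0.70 rad = flat, level, upper face 12 mm up. Starts at 0 to 0.06, goes down at 2 to 3 N and stays where left.
- paddle_4 (a point): Point on the middle line of the near left lever, 58 mm from its pivot, inside the 4 mm bar; moves with it: raised it is 44 mm outward from the pivot and 47 mm up, flat 58 mm outward and 10 mm up. To press the lever flat, push straight down 44 to 50 mm outward from the pivot (32 to 38 mm outside the plate's edge).
- shim_4 (a point): Shim of the near left corner: two steel toes, 28 mm long, fixed to the lever at right angles, hidden under the plate; this point lies between the toes near their ends (rule name of the toes: lever_4_c3). With the lever flat they stand upright beneath that corner, 1.5 mm under the plate, and hold it up when it is pressed. At a firm corner the pad carries the plate and the shim does nothing.
- stopper: Bystander, not to be disturbed: small dark rubber stopper, 24 mm wide and high; origin at the centre of its underside.
- screw_cap: Bystander, not to be disturbed: flat ribbed bottle cap, 46 mm across, 12 mm high; origin at the centre of its underside.
- dish: Bystander, not to be disturbed: covered petri dish, 61 mm across, 16 mm high; origin at the centre of its underside.
- jar: Bystander, not to be disturbed: small glass sample jar with lid, 50 mm across, 53 mm high; origin at the centre of its underside.
- beaker_2: Bystander, not to be disturbed: empty beaker, 55 mm across, 62 mm high; origin at the centre of its underside.
- label_tape: Bystander, not to be disturbed: roll of tape lying flat, 96 mm across, 25 mm high; origin at the centre of its underside.

How it is judged (in metres and radians):
On the way, in this order (a step that is already met when the one before it is completed fails the run):
1. the rocking corner is pressed down by the fingers and the plate tips, all shim levers still raised (angle between plate's own z axis and vertical above 0.035 rad and contact force between the fingers and plate above 0.5 N and value of joint each of lever_1, lever_2, lever_3, lever_4 below 0.3 rad), for 0.02 s.
2. one shim lever is pressed flat, the other three stay raised, the fingers off the plate (((value of joint lever_1 above 0.6 rad and value of joint each of lever_2, lever_3, lever_4 below 0.3 rad) or (value of joint lever_2 above 0.6 rad and value of joint each of lever_1, lever_3, lever_4 below 0.3 rad) or (value of joint lever_3 above 0.6 rad and value of joint each of lever_1, lever_2, lever_4 below 0.3 rad) or (value of joint lever_4 above 0.6 rad and value of joint each of lever_1, lever_2, lever_3 below 0.3 rad)) and contact force between the fingers and plate below 0.3 N), for 0.1 s.
3. the shimmed corner is pressed again and the shim carries it (((value of joint lever_1 above 0.6 rad and value of joint each of lever_2, lever_3, lever_4 below 0.3 rad and contact force between the fingers and plate above 2 N and contact force between lever_1_c3 and plate above 1 N) or (value of joint lever_2 above 0.6 rad and value of joint each of lever_1, lever_3, lever_4 below 0.3 rad and contact force between the fingers and plate above 2 N and contact force between lever_2_c3 and plate above 1 N) or (value of joint lever_3 above 0.6 rad and value of joint each of lever_1, lever_2, lever_4 below 0.3 rad and contact force between the fingers and plate above 2 N and contact force between lever_3_c3 and plate above 1 N) or (value of joint lever_4 above 0.6 rad and value of joint each of lever_1, lever_2, lever_3 below 0.3 rad and contact force between the fingers and plate above 2 N and contact force between lever_4_c3 and plate above 1 N))), for 0.2 s.
At the end, for the whole second after the job is handed in: The fingers still press a corner of the plate (over 2 N, within about 50 mm of its press point); that corner's lever is flat (over 0.60 rad) and its shim carries over 1 N, as only the rocking corner's can; other levers under 0.3 rad; plate still, level within 0.03 rad (((value of joint lever_1 above 0.6 rad and value of joint each of lever_2, lever_3, lever_4 below 0.3 rad and contact force between lever_1_c3 and plate above 1 N and distance between the grasp point and corner_1 below 0.07 m) or (value of joint lever_2 above 0.6 rad and value of joint each of lever_1, lever_3, lever_4 below 0.3 rad and contact force between lever_2_c3 and plate above 1 N and distance between the grasp point and corner_2 below 0.07 m) or (value of joint lever_3 above 0.6 rad and value of joint each of lever_1, lever_2, lever_4 below 0.3 rad and contact force between lever_3_c3 and plate above 1 N and distance between the grasp point and corner_3 below 0.07 m) or (value of joint lever_4 above 0.6 rad and value of joint each of lever_1, lever_2, lever_3 below 0.3 rad and contact force between lever_4_c3 and plate above 1 N and distance between the grasp point and corner_4 below 0.07 m)) and contact force between the fingers and plate above 2 N and angle between plate's own z axis and vertical below 0.03 rad and linear speed of plate below 0.02 m/s); the arm keeps its last pose, push and grip.
It fails at once if the plate is lifted (height (world z) of plate above 0.05 m).
It fails at once if a bystander is disturbed (moved more than 20 mm) (distance of any of stopper, screw_cap, dish, jar, beaker_2, label_tape from where it was at the start of the episode above 0.02 m).
It also fails if it takes over 45 s, if anything falls off the work surface, if the arm or the gripper's body presses on something with over 40 N, if the wrist force passes 120 N, or if a joint passes its speed limit or range.

## Robot

A 6-joint arm with a two-finger parallel gripper is mounted at the origin on a cart in front of the work surface, level with it; the furniture and walls round the work are solid. World frame = base frame: x ahead of the robot, y to its left, z up, the work surface at z = 0. Lengths are in m, angles in degrees, forces in N, time in s.
With the tool pointing down it reaches from about 0.4 to 0.825 m from the base axis. Payload 7 kg.
Tool frame: the origin (TCP) lies at the very end of the fingers, on their centre line; the grasp point (between the pads) lies 19 mm behind it (r.hold_point_z is the distance from the TCP to the grasp point, in m); x points along the fingers, y is the direction in which the jaws open and shut, and the axes are right-handed (so a half turn about x gives the same grasp; the last joint's range is limited). The gripper opens to 88 mm and grips with 3 to 60 N. Pads are 19 mm wide; open, the fingers measure 130 mm over their backs; the gripper's body (78 mm by 193 mm) begins 47 mm behind the grasp point.
Start: joints at [-55.686, 20.546, 0.682, 0, -70.136, -16.507], TCP at [0.206, -0.643, 0.227] pointing down, gripper open.
Joint ranges: [-176.03, 176.03], [-82.01, 121.73], [-58.28, 71.71], [-173.87, 95.51], [-174.79, -0.11], [-173.66, 173.66]. Speed limits (degrees/s): [136.94, 136.94, 172.46, 180, 180, 180].

## Interface

Orientations are given as [roll, pitch, yaw] about the fixed x, y, z axes, in that order (R = Rz(yaw) Ry(pitch) Rx(roll)).
In Python, from plant import r gives the robot as it stands. The module is installed in compiled form; this text tells all that it offers.
- The arm moves only by the shell command python3 -m creep 'ROWS' [FORCE]. ROWS is JSON, a list of rows, each a list of 7 numbers: the turn, a rotation vector about the tool's x, y, z in rad, then the shift along the tool's x, y, z in cm, then the opening in per cent of the stroke, from 0 (shut) to 100 (fully open). In form: [[rx, ry, rz, x, y, z, fingers], ...]. A call has 1 to 8 rows; each row shifts and turns the commanded pose from where the row before left it, along the tool's axes as they then stand; what a row does not reach is not made up. A row lasts 1/10 s, in which the tool goes at most 50 mm and 8.59 degrees, less where a joint would pass 70% of its speed; a pose out of reach is approached as far as the arm can. A call is refused whole if a number of a shift passes 5 or a number of a turn 0.15, either way. A call with a gripper value outside its range is refused whole. The fingers move at their own pace and stop on an object; FORCE is the grip in N (left out, the last holds). Time passes only in rows, so rows that do not move let the fingers close. It gives the time, the measured TCP pose, the force and the opening at its end, in the units of the state.
- r.get_state(): the state, without advancing time (a new reading comes with each control period).
- r.capture(name): name is "scene" or "top" or "wrist"; returns (picture, depth): 400x640x3 uint8, blue, green, red; 400x640 float32, m along the optical axis (not along the pixel's ray), 0 where there is no reading.
- r.camera_info(name): a dict with "fovy" (degrees; the focal length in pixels is half the picture's height over the tangent of half this angle, whatever the lens; pixels are square), "cx", "cy" (the principal point, pixels), "camera_from_world" (4x4, takes a point from world to camera coordinates). Camera axes: x right, y down, z forward; pixel columns grow to the right and rows downward; lengths in m; the calibration is good to about 2 mm. A picture is of the moment at which its call begins: read the wrist's pose just before it. camera_info takes no time and is no camera call; for the wrist camera it gives the pose at the moment of the call.
- r.close_job(): hands the job in, once; it reports no verdict.
Trained networks look in the newest picture that a camera, given by its name, has taken for a name from the list of things; names that differ only in an ending like _2 or _b are one class to them, and where a whole thing is asked for, a point or a joint stands for the part that bears it (a point fixed in the world has none). Each returns a list of dicts, best first, with "score" (0 to 1); they miss things now and then, are a little off and sometimes report something else, mostly with a low value. They report only what shows in the picture. A call takes as long as a camera call.
- r.look_for(query, camera): "rect" ([left, top, right, bottom] in pixels, round what is visible of it).
- r.masks_of(query, camera): "pixels" (400x640 bool, what is visible of it) and "rect" ([left, top, right, bottom] in pixels, round what is visible of it).
The state is a dict: "time_s": time; "joints": joint angles; "qd": joint speeds; "joint_torque": joint torques, N m; "tcp_pos": TCP position; "eef_rot": TCP orientation; "contact_force": force on the tool from outside, world axes, zero at the start; "moment": the same for the moment, N m; "gripper_width": finger opening in m.
Only numpy, scipy, OpenCV 4.12 (cv2) and the standard library are available. Lean on these libraries where they do the work, as an engineer would, in place of code of your own. Each camera call takes 0.05 s, during which the arm holds its last target. There are 200 camera calls.

## Working session

There is one attempt and no reset: what is moved stays moved. The work goes in short steps, Python scripts to look and compute and a shell command to move; the robot and the scene stay as the last step left them, time stands still between calls to the robot, and variables do not carry over. Pictures are saved under pics/ and viewed, about 8 in all and at most 12, crops included, and the job is handed in when it is done.

```bash
mkdir -p pics
python3 - <<'E'
from plant import r
import cv2,numpy as np
print(r.get_state())
for n in ("scene","top"):
    p,d=r.capture(n); cv2.imwrite(f"pics/{n}0.png",p); np.savez(f"{n}0.npz",p=p,d=d)
    print(n,{k:v for k,v in r.camera_info(n).items()})
    for q in ("plate","frame"):
        m=r.masks_of(q,n)
        for a in m[:2]: print(q,a["score"],a["rect"])
        if m: np.save(f"{n}_{q}.npy",m[0]["pixels"])
E
```

```text
{'time_s': 0.0, 'joints': array([-5.56865734e+01,  2.05914702e+01,  6.35344030e-01, -2.07496920e-02,
       -7.01344764e+01, -1.65060452e+01]), 'qd': array([-0.02268497, -0.00287043,  0.04157804,  0.04343234,  0.02093485,
        0.00390958]), 'joint_torque': array([ 9.44304229e-04, -5.82711160e+01,  2.93062592e+01,  6.99709520e+00,
        6.88963104e-03, -1.85733165e-04]), 'tcp_pos': array([ 0.20625783, -0.64222215,  0.22563222]), 'eef_rot': array([ 94.35767669,  89.90732082, 112.15799166]), 'contact_force': array([-0.49890262,  0.33601576, -0.05183538]), 'moment': array([-0.01063899,  0.03949522,  0.0608203 ]), 'gripper_width': 0.08740175613619193}
scene {'fovy': 54.98983436662378, 'cx': 319.9346066480201, 'cy': 202.27188601499807, 'camera_from_world': array([[-0.64355982, -0.7653925 , -0.00225137,  0.44481546],
       [-0.54921428,  0.46383687, -0.69513958,  0.30967167],
       [ 0.53309889, -0.44612742, -0.71887126,  0.71712263],
       [ 0.        ,  0.        ,  0.        ,  1.        ]])}
plate 0.87 [314.2, 165.5, 395.2, 227.1]
frame 0.7 [298.7, 151.2, 404.8, 236.7]
frame 0.56 [322.1, 148.5, 341.9, 173.8]
top {'fovy': 43.88057359224262, 'cx': 316.14949637197356, 'cy': 199.6461833458415, 'camera_from_world': array([[ 0.00159851, -0.99971462,  0.0238353 ,  0.10191657],
       [-0.99298268, -0.00440536, -0.11817783,  0.58031131],
       [ 0.11824911, -0.02347913, -0.99270634,  1.14473179],
       [ 0.        ,  0.        ,  0.        ,  1.        ]])}
plate 0.81 [322.5, 173.4, 402.8, 242.3]
plate 0.31 [208.9, 174.6, 234.6, 200.1]
frame 0.84 [297.8, 175.8, 429.9, 248.3]
frame 0.32 [305.8, 230.8, 331.4, 248.1]
```

```bash
cat > h.py <<'E'
from plant import r
import numpy as np,cv2
def cloud(n,d):
    i=r.camera_info(n); f=200/np.tan(np.radians(i["fovy"]/2)); v,u=np.mgrid[:400,:640]
    P=np.stack([(u-i["cx"])/f*d,(v-i["cy"])/f*d,d],-1); T=np.linalg.inv(i["camera_from_world"])
    return P@T[:3,:3].T+T[:3,3]
def px(n,p):
    i=r.camera_info(n); f=200/np.tan(np.radians(i["fovy"]/2)); T=i["camera_from_world"]
    q=np.atleast_2d(p)@T[:3,:3].T+T[:3,3]; return q[:,:2]/q[:,2:]*f+[i["cx"],i["cy"]]
E
python3 - <<'E'
from h import *
for n in ("top","scene"):
    z=np.load(n+"0.npz"); P=cloud(n,z["d"]); m=np.load(n+"_plate.npy")
    k=m&(z["d"]>0)&(abs(P[...,2]-.050)<.011)
    rc=cv2.minAreaRect((P[k][:,:2]*1000).astype(np.float32)); print(n,k.sum(),rc,np.median(P[k][:,2]))
    c=z["p"]
    cv2.imwrite(f"pics/{n}1.png",cv2.resize(c[100:320,200:500] if n=="top" else c[90:300,220:520],None,fx=2.6,fy=2.6,interpolation=cv2.INTER_CUBIC))
E
```

```text
top 4487 ((556.4774169921875, -4.367652893066406), (140.25164794921875, 180.74513244628906), 10.24004077911377) 0.04790202182383485
scene 2781 ((557.1513061523438, -3.3105239868164062), (141.1320037841797, 183.0330352783203), 10.212052345275879) 0.04724096140833478
```

View pics/top1.png

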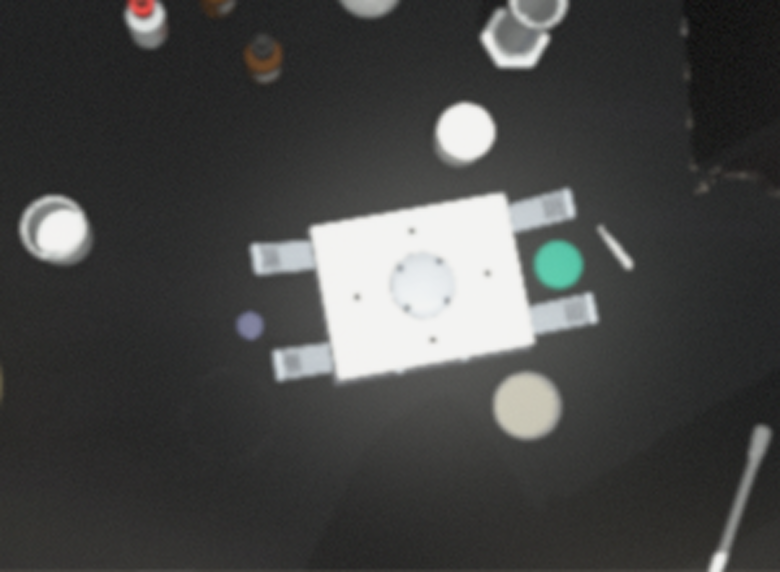

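View pics/scene1.png

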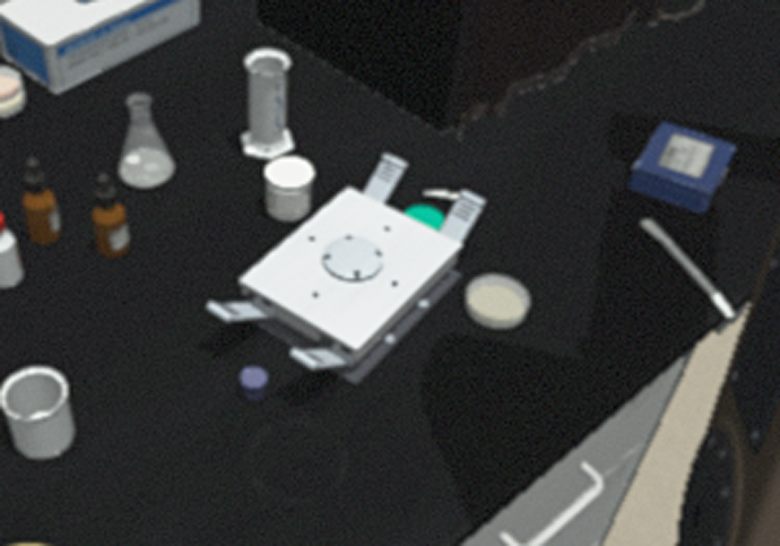

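Two pictures viewed so far. In the top crop the plate is centred at about (422,285), with left levers at (285,257) and (305,362) and right levers at (540,210) and (565,312). The green cap sits between the right levers at (558,265), the dish is at (527,405) and the jar at (465,132). The plate centre is about (0.557, -0.004), yaw 10.2°. I'll turn the jaw axis onto the frame's x axis while moving over corner_2.

```bash
python3 -m creep '[[-0.144,0,0,0,2.9,3.8,0],[-0.144,0,0,0,2.3,4.2,0],[-0.144,0,0,0,1.7,4.5,0],[-0.144,0,0,0,1.0,4.7,0],[-0.144,0,0,0,0.3,4.8,0],[-0.144,0,0,0,-0.3,4.8,0],[-0.144,0,0,0,-1.0,4.7,0],[-0.144,0,0,0,-1.7,4.5,0]]' 10
python3 -m creep '[[-0.144,0,0,0,-2.3,4.2,0],[-0.144,0,0,0,-2.9,3.8,0],[0,0,0,2,-3.2,3.2,0],[0,0,0,2,-3.2,3.2,0],[0,0,0,2,-3.2,3.2,0],[0,0,0,2,-3.2,3.2,0]]'
cat >> h.py <<'E'
from scipy.spatial.transform import Rotation as Ro
C=np.array([.5568,-.0038]); Y=np.radians(10.23)
A=np.array([[np.cos(Y),-np.sin(Y)],[np.sin(Y),np.cos(Y)]])
def goto(lx,ly,z):
    "shift (cm) and turn in tool axes to reach plate-local mm point at height z (m), jaws along -x of frame, tool down"
    s=r.get_state(); R=Ro.from_euler("xyz",s["eef_rot"],degrees=True)
    p=np.r_[C+A@np.array([lx,ly])/1000,z]; y=np.r_[-A[:,0],0]; x=np.array([0,0,-1.]); 
    G=Ro.from_matrix(np.stack([x,y,np.cross(x,y)],1))
    print("shift cm",np.round(R.inv().apply(p-s["tcp_pos"])*100,2),"turn",np.round((R.inv()*G).as_rotvec(),3),"tcp",np.round(s["tcp_pos"],4),"F",np.round(s["contact_force"],1),"local",np.round(A.T@(s["tcp_pos"][:2]-C)*1000,1),"t",s["time_s"],"q6",s["joints"][5])
E
python3 -c "
from h import *
goto(48,-68,.06)"
```

```text
time_s: 1.1
tcp_pos: [0.4279, -0.3264, 0.2269]
eef_rot: [-102.9, 90.0, -18.8]
contact_force: [0.9, -0.4, 0.2]
gripper_width: 0.0291
time_s: 1.7
tcp_pos: [0.586, -0.0992, 0.1461]
eef_rot: [-94.0, 90.0, 6.3]
contact_force: [1.4, -0.4, 0.3]
gripper_width: 0.0005
shift cm [ 8.61 -3.62  3.1 ] turn [ 0.002 -0.     0.001] tcp [ 0.586  -0.0992  0.1461] F [ 1.4 -0.4  0.3] local [ 11.7 -99.1] t 1.7 q6 1.1075368868614253
```

```bash
python3 -m creep '[[0,0,0,2.5,-1.5,1.5,0],[0,0,0,2.5,-1.5,1.5,0],[0,0,0,0,0,0,0],[0,0,0,0,0,0,0],[0,0,0,0,0,0,0]]'
python3 -c "
from h import *
goto(48,-68,.052)"
```

```text
time_s: 2.2
tcp_pos: [0.6095, -0.0666, 0.0975]
eef_rot: [-102.9, 89.9, -2.6]
contact_force: [-0.2, -0.6, 1.4]
gripper_width: 0.0003
shift cm [ 4.55 -0.73  0.32] turn [ 0.001 -0.     0.001] tcp [ 0.6095 -0.0666  0.0975] F [-0.2 -0.6  1.4] local [ 40.7 -71.2] t 2.2 q6 -1.7102294950312984
```

```bash
python3 -m creep '[[0,0,0,2.2,-0.7,0.3,0],[0,0,0,2.2,0,0,0],[0,0,0,0,0,0,0],[0,0,0,0,0,0,0]]'
for i in 1 2 3 ; do python3 -m creep '[[0,0,0,0.2,0,0,0],[0,0,0,0,0,0,0]]'; done
```

```text
time_s: 2.6
tcp_pos: [0.6158, -0.0626, 0.0538]
eef_rot: [-111.8, 90.0, -11.5]
contact_force: [-0.6, -0.1, 0.2]
gripper_width: 0.0002
time_s: 2.8
tcp_pos: [0.6162, -0.0621, 0.0518]
eef_rot: [-91.7, 89.9, 8.6]
contact_force: [0.3, -0.7, 0.6]
gripper_width: 0.0003
time_s: 3.0
tcp_pos: [0.6156, -0.062, 0.0488]
eef_rot: [-83.6, 90.0, 16.7]
contact_force: [-0.7, -0.4, -0.7]
gripper_width: 0.0004
time_s: 3.2
tcp_pos: [0.6158, -0.0619, 0.0482]
eef_rot: [-123.7, 89.9, -23.4]
contact_force: [-4.6, 0.6, 13.0]
gripper_width: 0.0005
```

Corner_2 is firm: 13 N with no dip. Next is corner_3, which is 96 mm along tool +y.

```bash
python3 -m creep '[[0,0,0,-2,0,0,0],[0,0,0,0,4.8,0,0],[0,0,0,0,4.8,0,0],[0,0,0,1.3,0,0,0],[0,0,0,0,0,0,0],[0,0,0,0.2,0,0,0],[0,0,0,0,0,0,0]]'
python3 -c "
from h import *
goto(-48,-68,.05)"
for i in 1 2 3; do python3 -m creep '[[0,0,0,0.2,0,0,0],[0,0,0,0,0,0,0]]'; done
```

```text
time_s: 3.9
tcp_pos: [0.5223, -0.0789, 0.0516]
eef_rot: [-108.9, 90.0, -8.5]
contact_force: [0.6, -0.8, 0.4]
gripper_width: 0.0007
shift cm [ 0.16  0.07 -0.02] turn [ 0.002 -0.     0.   ] tcp [ 0.5223 -0.0789  0.0516] F [ 0.6 -0.8  0.4] local [-47.3 -67.8] t 3.9 q6 -2.3910849823659235
time_s: 4.1
tcp_pos: [0.5215, -0.079, 0.0492]
eef_rot: [91.0, 90.0, -168.7]
contact_force: [-0.1, 0.7, 0.6]
gripper_width: 0.0005
time_s: 4.3
tcp_pos: [0.5216, -0.0791, 0.0483]
eef_rot: [-118.6, 90.0, -18.3]
contact_force: [-1.9, 1.0, 7.0]
gripper_width: 0.0008
time_s: 4.5
tcp_pos: [0.5217, -0.0791, 0.048]
eef_rot: [-123.4, 89.9, -23.0]
contact_force: [-8.8, 2.1, 27.4]
gripper_width: 0.0004
```

Corner_3 is firm too: 27 N at 48 mm. Next is corner_4, 136 mm along tool +z.

```bash
python3 -m creep '[[0,0,0,-2.4,0,0,0],[0,0,0,0,0,4.5,0],[0,0,0,0,0,4.6,0],[0,0,0,0,0,4.5,0],[0,0,0,1.7,0,0,0],[0,0,0,0,0,0,0],[0,0,0,0,0,0,0]]'
python3 -c "
from h import *
goto(-48,68,.05)"
for i in 1 2 3; do python3 -m creep '[[0,0,0,0.2,0,0,0],[0,0,0,0,0,0,0]]'; done
```

```text
time_s: 5.2
tcp_pos: [0.4966, 0.0544, 0.0524]
eef_rot: [112.8, 89.9, -146.8]
contact_force: [-0.1, 0.1, -0.5]
gripper_width: 0.0002
shift cm [ 0.24 -0.09  0.  ] turn [ 0.002 -0.001 -0.001] tcp [0.4966 0.0544 0.0524] F [-0.1  0.1 -0.5] local [-48.9  68. ] t 5.2 q6 -18.51266393767463
time_s: 5.4
tcp_pos: [0.497, 0.0539, 0.0507]
eef_rot: [-86.5, 90.0, 13.7]
contact_force: [0.3, 1.4, 0.2]
gripper_width: 0.0001
time_s: 5.6
tcp_pos: [0.4968, 0.0542, 0.0485]
eef_rot: [73.2, 90.0, 173.4]
contact_force: [1.0, 0.2, -0.5]
gripper_width: 0.0005
time_s: 5.8
tcp_pos: [0.497, 0.0543, 0.0481]
eef_rot: [-152.8, 90.0, -52.5]
contact_force: [-6.2, -0.1, 19.5]
gripper_width: 0.001
```

Corner_4 is firm (19.5 N at 48 mm). That leaves corner_1.

```bash
python3 -m creep '[[0,0,0,-2.2,0,0,0],[0,0,0,0,-4.8,0,0],[0,0,0,0,-4.9,0,0],[0,0,0,1.7,0,0,0],[0,0,0,0,0,0,0],[0,0,0,0,0,0,0]]'
python3 -c "
from h import *
goto(48,68,.05)"
for i in 1 2 3 4 5; do python3 -m creep '[[0,0,0,0.2,0,0,0],[0,0,0,0,0,0,0]]'; done
```

```text
time_s: 6.4
tcp_pos: [0.591, 0.0714, 0.051]
eef_rot: [102.2, 89.9, -157.5]
contact_force: [-0.6, -0.1, -0.7]
gripper_width: 0.0006
shift cm [ 0.1  -0.1   0.01] turn [ 0.001 -0.001 -0.002] tcp [0.591  0.0714 0.051 ] F [-0.6 -0.1 -0.7] local [47.  67.9] t 6.4 q6 -15.381817982730107
time_s: 6.6
tcp_pos: [0.5918, 0.072, 0.0502]
eef_rot: [-75.8, 90.0, 24.6]
contact_force: [0.4, 0.3, -0.3]
gripper_width: 0.0005
time_s: 6.8
tcp_pos: [0.5922, 0.0721, 0.0479]
eef_rot: [-73.5, 90.0, 26.8]
contact_force: [-0.4, 0.9, 0.4]
gripper_width: 0.0006
time_s: 7.0
tcp_pos: [0.5924, 0.0723, 0.0457]
eef_rot: [-72.8, 90.0, 27.6]
contact_force: [-0.4, 1.8, 3.0]
gripper_width: 0.0004
time_s: 7.2
tcp_pos: [0.5925, 0.0723, 0.0437]
eef_rot: [-74.7, 90.0, 25.6]
contact_force: [-0.3, 1.6, 4.4]
gripper_width: 0.0
time_s: 7.4
tcp_pos: [0.5926, 0.0723, 0.0427]
eef_rot: [-91.1, 89.9, 9.2]
contact_force: [-3.7, 1.4, 12.3]
gripper_width: 0.0007
```

Corner_1 rocks: it dips about 5 mm at 3–4 N, then stops. Now I'll lift off and move over lever_1 at local (48, 125).

```bash
python3 -m creep '[[0,0,0,-4.2,0,0,0],[0,0,0,0,0,3.0,0],[0,0,0,0,0,2.7,0],[0,0,0,0,0,0,0],[0,0,0,0,0,0,0]]'
python3 -c "
from h import *
goto(48,125,.07)"
```

```text
time_s: 7.9
tcp_pos: [0.5816, 0.1284, 0.0832]
eef_rot: [108.5, 90.0, -151.2]
contact_force: [-0.8, 0.7, 0.1]
gripper_width: 0.0003
shift cm [ 1.32 -0.01 -0.07] turn [ 0.003 -0.    -0.001] tcp [0.5816 0.1284 0.0832] F [-0.8  0.7  0.1] local [ 47.9 125.7] t 7.9 q6 -20.851433542533172
```

```bash
python3 -m creep '[[0,0,0,1.5,0,0,0],[0,0,0,1.0,0,0,0],[0,0,0,1.0,0,0,0],[0,0,0,1.0,0,0,0],[0,0,0,0,0,0,0]]'
python3 -m creep '[[0,0,0,0.8,0,0,0],[0,0,0,0.8,0,0,0],[0,0,0,0.4,0,0,0],[0,0,0,0.3,0,0,0],[0,0,0,0,0,0,0],[0,0,0,0,0,0,0]]'
for i in 1 2; do python3 -m creep '[[0,0,0,0.2,0,0,0],[0,0,0,0,0,0,0]]'; done
```

```text
time_s: 8.4
tcp_pos: [0.5814, 0.1274, 0.037]
eef_rot: [107.8, 89.9, -151.9]
contact_force: [0.5, 0.6, -0.9]
gripper_width: 0.0005
time_s: 9.0
tcp_pos: [0.5816, 0.1279, 0.0153]
eef_rot: [107.1, 89.9, -152.6]
contact_force: [-0.1, 0.9, -0.2]
gripper_width: 0.0008
time_s: 9.2
tcp_pos: [0.5819, 0.1281, 0.0135]
eef_rot: [84.2, 90.0, -175.5]
contact_force: [0.0, 0.9, -0.2]
gripper_width: 0.0009
time_s: 9.4
tcp_pos: [0.5821, 0.1281, 0.0122]
eef_rot: [-113.6, 90.0, -13.3]
contact_force: [-2.0, -0.7, 6.6]
gripper_width: 0.0004
```

```bash
python3 -m creep '[[0,0,0,0.1,0,0,0],[0,0,0,0,0,0,0],[0,0,0,-4,0,0,0],[0,0,0,-4,0,0,0],[0,0,0,0,0,-3.0,0],[0,0,0,0,0,-2.7,0],[0,0,0,0,0,0,0],[0,0,0,0,0,0,0]]'
python3 - <<'E'
from h import *
goto(48,68,.052)
p,d=r.capture("scene"); cv2.imwrite("pics/s2.png",cv2.resize(p[120:270,270:430],None,fx=4.5,fy=4,interpolation=cv2.INTER_CUBIC))
P=cloud("scene",d)
for n,(sx,sy) in {1:(1,1),2:(1,-1),3:(-1,-1),4:(-1,1)}.items():
    L=(P[...,:2]-C)@A*1000; k=(d>0)&(abs(L[...,0]-48*sx)<9)&(abs(L[...,1]*sy-120)<8); print(n,k.sum(),np.round(np.percentile(P[k][:,2],[20,50,80])*1000) if k.sum() else "")
E
```

```text
time_s: 10.2
tcp_pos: [0.5922, 0.0714, 0.0904]
eef_rot: [66.8, 90.0, 167.1]
contact_force: [0.2, -0.2, 0.5]
gripper_width: 0.0005
shift cm [3.84 0.02 0.02] turn [ 0.  0. -0.] tcp [0.5922 0.0714 0.0904] F [ 0.2 -0.2  0.5] local [48.2 67.7] t 10.2 q6 -15.398438876234536
1 291 [291. 322. 351.]
2 8 [43. 47. 49.]
3 55 [37. 42. 46.]
4 55 [-1. -0. 44.]
```

View pics/s2.png

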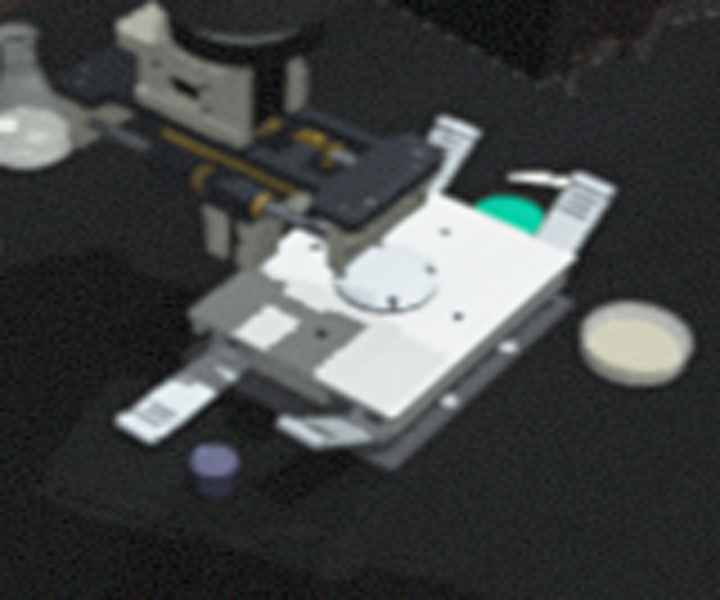

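Third picture: lever_1, around (165,410), lies flat. Lever_4 at (325,432) and the right levers at (455,150) and (580,210) stay raised. Now I'll press corner_1 again.

```bash
python3 - <<'E'
from h import *
p,d=r.capture("scene"); P=cloud("scene",d)[212:232,297:317].reshape(-1,3)
print(np.round(np.percentile(P[:,2],[20,50,80,95])*1000,1))
E
python3 -m creep '[[0,0,0,2,0,0,0],[0,0,0,1.6,0,0,0],[0,0,0,0,0,0,0],[0,0,0,0.2,0,0,0],[0,0,0,0,0,0,0]]'
for i in 1 2 3; do python3 -m creep '[[0,0,0,0.1,0,0,0],[0,0,0,0,0,0,0]]'; done
```

```text
[-1.1  8.6 11.7 13.3]
time_s: 10.8
tcp_pos: [0.5926, 0.0726, 0.0531]
eef_rot: [-90.3, 90.0, 10.1]
contact_force: [0.4, -0.5, 0.6]
gripper_width: 0.0005
time_s: 11.0
tcp_pos: [0.5925, 0.0722, 0.0521]
eef_rot: [-76.7, 90.0, 23.7]
contact_force: [-0.1, -0.3, -0.6]
gripper_width: 0.0002
time_s: 11.2
tcp_pos: [0.5923, 0.072, 0.0507]
eef_rot: [-68.8, 90.0, 31.5]
contact_force: [0.7, 0.8, 0.1]
gripper_width: 0.0005
time_s: 11.4
tcp_pos: [0.5922, 0.072, 0.0495]
eef_rot: [97.0, 90.0, -162.7]
contact_force: [-0.4, 0.5, -1.1]
gripper_width: 0.0003
```

```bash
for i in 1 2 3 4; do python3 -m creep '[[0,0,0,0.1,0,0,0],[0,0,0,0,0,0,0]]' | grep -E "tcp|contact"; done
```

```text
tcp_pos: [0.5921, 0.072, 0.0484]
contact_force: [0.4, -0.1, -0.2]
tcp_pos: [0.5923, 0.0721, 0.0475]
contact_force: [-0.7, 0.4, 1.2]
tcp_pos: [0.5924, 0.0721, 0.047]
contact_force: [-0.5, 0.6, 3.8]
tcp_pos: [0.5924, 0.0721, 0.0468]
contact_force: [-4.3, 0.3, 10.8]
```

```bash
for i in 1 2 3; do python3 -m creep '[[0,0,0,0,0,0,0],[0,0,0,0,0,0,0],[0,0,0,0,0,0,0]]' | grep -E "time|tcp|contact"; done
python3 - <<'E'
from h import *
p,d=r.capture("scene"); cv2.imwrite("pics/s3.png",cv2.resize(p[110:290,220:450],None,fx=3.3,fy=3.3,interpolation=cv2.INTER_CUBIC))
print(r.get_state()["contact_force"])
E
```

```text
time_s: 12.5
tcp_pos: [0.5924, 0.0721, 0.0468]
contact_force: [-3.6, 0.6, 11.7]
time_s: 12.8
tcp_pos: [0.5924, 0.0721, 0.0468]
contact_force: [-3.3, 0.3, 11.5]
time_s: 13.1
tcp_pos: [0.5924, 0.0721, 0.0468]
contact_force: [-4.2, 0.8, 10.6]
[-2.69895117  0.62092845 11.07832743]
```

View pics/s3.png

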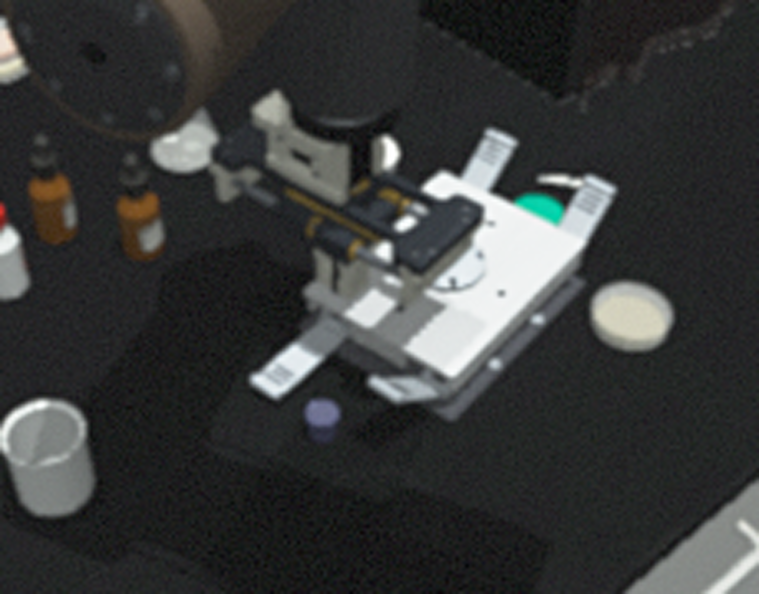

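Fourth picture: the fingers press corner_1 at about (335,285). Lever_1 at (290,360) is flat and the other three levers are raised. The stopper, cap, dish and beaker are in place, with a steady push of about 11 N. Handing in.

```bash
python3 -c "
from plant import r
print(r.close_job())"
```

```text
the job is handed in; nothing more can be done
None
```

The rocking corner was the far left one, corner_1. I pressed its lever (lever_1) flat and handed the job in while holding that corner pressed, at about 13 s.

- **Finding the corner:** corners 2, 3 and 4 were firm at 48 mm under 13, 27 and 19.5 N. Corner_1 dipped about 5 mm at 3–4 N and then stopped. My 27 N press on corner_3 was harder than needed, but below the limits.
- **Lever:** the fingers met lever_1 at 12 mm height with 6.6 N, which matches its flat position. The pictures show it flat and the other three raised. A rough depth check read 9–13 mm on it, but that sample also took in some worktop. I felt no clear 2–3 N resistance on the way down, so the picture is what confirmed it.
- **Final press:** corner_1 now stops at 46.8 mm, about 1.2 mm below its rest height, with a steady 10.6–11.7 N over about 1 s.
- **Not measured directly:** the shim's own contact force and the plate's tilt. I take both from the stop height.
- **Bystanders:** the stopper, cap, dish and beaker looked unmoved in the last picture. The jar was mostly hidden behind the gripper and the tape was outside the crop, but the arm did not come near either.

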